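# Rack the reference pieces by height and close the hold-down bar

### The arm

A 6-joint arm with a two-finger parallel gripper is mounted at the origin on a cart in front of the work surface, level with it; the furniture and walls round the work are solid. World frame = base frame: x ahead of the robot, y to its left, z up, the work surface at z = 0. Lengths are in m, angles in degrees, forces in N, time in s.
With the tool pointing down it reaches from about 0.375 to 0.9 m from the base axis. Payload 3.1 kg.
Tool frame: the origin (TCP) lies midway between the tips of the shut fingers; the grasp point (between the pads) lies 19 mm behind it (bot.hold_point_z is the distance from the TCP to the grasp point, in m); z points along the fingers, y is the line along which they close (so a half turn about z gives the same grasp; the last joint's range is limited). The gripper opens to 87 mm and grips with 3 to 60 N. Pads are 19 mm wide; open, the fingers measure 117 mm over their backs; the gripper's body (75 mm by 190 mm) begins 51 mm behind the grasp point.
Start: joints at [61.221, 30.224, 82.088, -0, 67.689, -10.227], TCP at [0.199, 0.593, 0.223] pointing down, gripper open.
Joint ranges: [-176.69, 176.69], [-43.24, 126.21], [12.49, 139.97], [-82, 262], [0, 151.66], [-163.58, 163.58]. Speed limits (degrees/s): [159.86, 159.86, 180, 180, 180, 180].

### API

Orientations are given as a 3x3 rotation matrix whose columns are the frame's x, y, z axes.
In Python, from rig import read_state, optics, order, bot gives the robot as it stands.
- The arm moves only by the tool drive_tool, never from a script. Its argument "steps" is a list of rows, each a list of 7 numbers: the finger opening in mm, from 0 to 87, then the shift along the tool's x, y, z normalised to -1 to 1, where 1 is 0.12 m, then the turn, a rotation vector about the tool's x, y, z normalised to -1 to 1, where 1 is 1.5 rad. In form: [[jaw, tx, ty, tz, ax, ay, az], ...]. A call has 1 to 8 rows; each row is the pose to reach, as a shift and turn from the pose commanded when the call began, along the tool's axes at that moment; what a row does not reach only later rows make up. A row lasts 1/10 s, in which the tool goes at most 50 mm and 8.59 degrees, less where a joint would pass 70% of its speed; a pose out of reach is approached as far as the arm can. A call with a number of a shift or a turn outside -1 to 1 is refused whole. A call with a gripper value outside its range is refused whole. The fingers move at their own pace and stop on an object; the grip force is fixed at half the most. Time passes only in rows, so rows that repeat a pose let the fingers close. It gives the time, the measured TCP pose, the force, the opening and the grip force at its end, in the units of the state.
- read_state(): the state, without advancing time (a new reading comes with each control period).
- optics.capture(name): name is "scene" or "side" or "wrist"; returns a dict with "color" (384x512x3 uint8, blue, green, red), "range_z" (384x512 float32, m along the optical axis (not along the pixel's ray), 0 where there is no reading), "fx", "fy", "cx", "cy" (pixels), "D" ([k1, k2, p1, p2, k3] as OpenCV has them; the pictures are not rectified), "rvec" (rotation vector, rad) and "tvec" (3), from world to camera coordinates, as OpenCV has them. Camera axes: x right, y down, z forward; pixel columns grow to the right and rows downward; lengths in m; the calibration is good to about 2 mm. A picture is of the moment at which its call begins.
- order.hand_in(): hands the job in; it is judged then, once.
The state is a dict: "time_s": time; "joint_positions": joint angles; "qvel": joint speeds; "tau": joint torques, N m; "position": TCP position; "tcp_rot": TCP orientation; "force": force on the tool from outside, world axes, zero at the start; "moment": the same for the moment, N m; "opening": opening from 0.0 (shut) to 1.0 (fully open); "grasp_force": force on a finger pad.
Only numpy, scipy, OpenCV 4.12 (cv2) and the standard library are available. Lean on these libraries where they do the work, as an engineer would, in place of code of your own. Each camera call takes 0.05 s, during which the arm holds its last target. There are 200 camera calls.

### The job

Put the four round metal test pieces away in the stepped rack in order of height, burn-spot face up as they stand: the tallest on the middle of the lowest step, the thinnest on the middle of the highest, one piece per step, so that all their tops come level. Then fold the rack's padded bar over them by its orange tab until it lies fully down, and let go. Leave the loupe and the jar standing where they are.

Things in the scene. Friction and masses are not known exactly. Their poses are not given: they have to be found in the camera images.
- iron_piece: Tallest test piece: dark grey iron cylinder, three dark ring-shaped burn spots on top, two of them touching; 39 mm diameter, 31 mm high, 0.27 kg. Origin: centre of its underside, z up along its axis.
- steel_piece: Second tallest: lighter grey steel cylinder, three separate spots on top; 41 mm diameter (the widest), 27 mm high, 0.28 kg. Origin: centre of its underside, z up.
- copper_piece: Third: copper-pink cylinder with two burn spots, 32 mm diameter, 22 mm high, 0.16 kg. Origin: centre of its underside, z up.
- brass_piece: Thinnest: yellow brass cylinder with one burn spot, 30 mm diameter, 14 mm high, 0.08 kg. Origin: centre of its underside, z up.
- rack: Fixed aluminium stairs of four steps, each 66 (y) x 52 mm. Origin: on the bench under the middle. Own y runs up the stairs, x to the bar's hinge side. Seats (black 45 mm pads) at x 0, y -99, -33, 33, 99 mm, tops 8.5, 12.5, 17.5, 25.5 mm above the bench: tallest piece at y -99, thinnest at 99, all tops then 39.5 mm high. Base plate 104 x 306 mm; 57 mm hinge posts at x 45, y +-145 mm.
- bar (a joint): Angle (rad) of the padded hold-down bar on the rack. 0: fully down, its pad 1 mm above the level tops; grows as it folds up and away to the rack's +x side (1.57 upright, stop 2.55; starts open at 2.1 to 2.5). Stiff hinge, stays where left; about 2 N at the tab moves it. Hinge axis parallel to the rack's y at x 45, height 47 mm.
- bar_tab (a point): Middle of the orange finger tab halfway along the bar: 22 mm wide (rack's y), 36 long, 6 thick, 71 mm from the hinge axis. At bar angle a it is at rack x = 45 - 71 cos a, y = 0, height 47 + 71 sin a (mm). Pinch it across its 22 mm width from above and it turns, and slips a little, between the fingers; press on its top to bring the bar fully down (top then at 51 mm).
- loupe: Black stand loupe, 36 mm diameter, 34 mm high, loose, stands among the pieces; bystander. Origin: centre of its underside.
- tip_jar: White jar with blue screw cap, 42 mm diameter, 61 mm high, loose, stands among the pieces; bystander. Origin: centre of its underside.
Not all that is in view belongs to the job. What is shaped like the brass_piece but black or red is not meant. What is shaped like the steel_piece but green is not meant.

How it is judged (in metres and radians):
At the end, for the whole second after the job is handed in: Iron, steel, copper, brass piece stand upright on the 1st (lowest), 2nd, 3rd, 4th step, each within 11 mm of the seat centre along and across the rack and 2 mm in height, tilt under 0.08 rad, at rest, released; bar down (joint below 0.04 rad) and at rest (x of iron_piece in the frame of rack between -0.011 and 0.011 m and y of iron_piece in the frame of rack between -0.11 and -0.088 m and z of iron_piece in the frame of rack between 0.0065 and 0.0105 m and angle between each of iron_piece, steel_piece, copper_piece, brass_piece's own z axis and vertical below 0.08 rad and linear speed of each of iron_piece, steel_piece, copper_piece, brass_piece below 0.02 m/s and contact force between each of iron_piece, steel_piece, copper_piece, brass_piece and the fingers below 0.1 N and x of steel_piece in the frame of rack between -0.011 and 0.011 m and y of steel_piece in the frame of rack between -0.044 and -0.022 m and z of steel_piece in the frame of rack between 0.0105 and 0.0145 m and x of copper_piece in the frame of rack between -0.011 and 0.011 m and y of copper_piece in the frame of rack between 0.022 and 0.044 m and z of copper_piece in the frame of rack between 0.0155 and 0.0195 m and x of brass_piece in the frame of rack between -0.011 and 0.011 m and y of brass_piece in the frame of rack between 0.088 and 0.11 m and z of brass_piece in the frame of rack between 0.0235 and 0.0275 m and value of joint bar below 0.04 rad and velocity of joint bar below 0.05 rad/s); the robot touches nothing.
It fails at once if the loupe is shifted by more than 20 mm or tipped (distance of loupe from where it was at the start of the episode above 0.02 m or angle between loupe's own z axis and vertical above 0.4 rad).
It fails at once if the jar is shifted by more than 20 mm or tipped (distance of tip_jar from where it was at the start of the episode above 0.02 m or angle between tip_jar's own z axis and vertical above 0.4 rad).
It also fails if it takes over 128 s, if anything falls off the work surface, if the arm or the gripper's body presses on something with over 40 N, if the wrist force passes 120 N, or if a joint passes its speed limit or range.

## Working session

There is one attempt and no reset: what is moved stays moved. The work goes in short steps, Python scripts to look and compute and a tool call to move; the robot and the scene stay as the last step left them, time stands still between calls to the robot, and variables do not carry over. Pictures are saved under pics/ and viewed, at most 14 in all, crops included, and the job is handed in when it is done.

Besides the shell and the picture viewer there is one more tool, called in YAML: its name, and indented under it one key for each argument. drive_tool: Moves the arm, as the interface text tells. Scaled input: -1 to 1 covers 0.12 m each way for a shift and 1.5 rad each way for a turn. Its arguments: {"type":"object","properties":{"steps":{"type":"array"}},"required":["steps"]}

```bash
ls; mkdir -p pics
python3 - <<'E'
from rig import read_state, optics, order, bot
import cv2,numpy as np
s=read_state();print(s['time_s'],s['position'],s['tcp_rot'],bot.hold_point_z)
for n in('scene','side'):
    d=optics.capture(n);np.savez(f'pics/{n}0.npz',**d);cv2.imwrite(f'pics/{n}0.png',d['color'])
    R=cv2.Rodrigues(np.array(d['rvec']))[0];print(n,-R.T@np.array(d['tvec']).ravel(),R[2],d['fx'],d['D'])
E
```

```text
pics
0.0 [0.19845676 0.59185683 0.22155586] [[-9.48029104e-01  3.18181799e-01 -1.07749998e-03]
 [ 3.18183365e-01  9.48027213e-01 -1.93636484e-03]
 [ 4.05383254e-04 -2.17857280e-03 -9.99997545e-01]] 0.0187
scene [-0.07672344  0.49329018  0.63341929] [ 0.65828067 -0.35374326 -0.66447894] 412.0371338488044 [0.03539926 0.         0.         0.         0.        ]
side [ 0.44775706 -0.61662137  0.73194532] [ 0.06183527  0.76143113 -0.64528989] 468.6035364017472 [-0.10804739  0.          0.          0.          0.        ]
```

View pics/scene0.png

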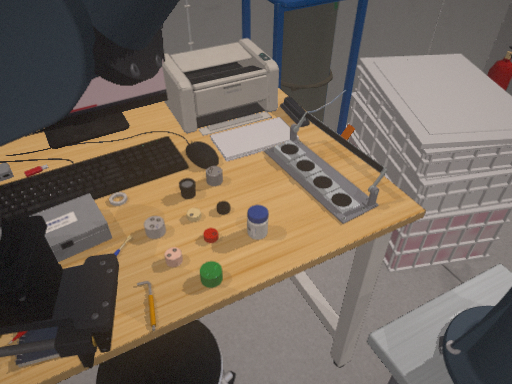

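View pics/side0.png

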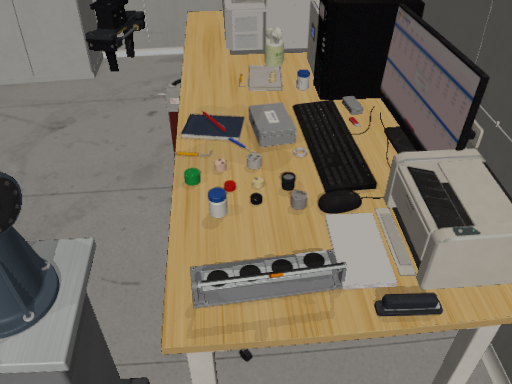

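Scene view: copper at (174,257), brass at (193,215), grey cylinders at (155,227) and (214,175), loupe at (187,188), jar at (258,222). The black (223,208), red (211,236) and green (211,273) pieces are decoys. I'll enlarge to tell iron from steel.

Run:
```python
import cv2,numpy as np
a=cv2.imread('pics/scene0.png')[150:300,120:280];b=cv2.imread('pics/side0.png')[135:230,170:330]
a=cv2.resize(a,(400,375),interpolation=cv2.INTER_CUBIC);b=cv2.resize(b,(400,238),interpolation=cv2.INTER_CUBIC)
b=np.vstack([b,np.zeros((375-238,400,3),np.uint8)])
cv2.imwrite('pics/crop0.png',np.hstack([a,b]))
```

```text
(no output)
```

View pics/crop0.png

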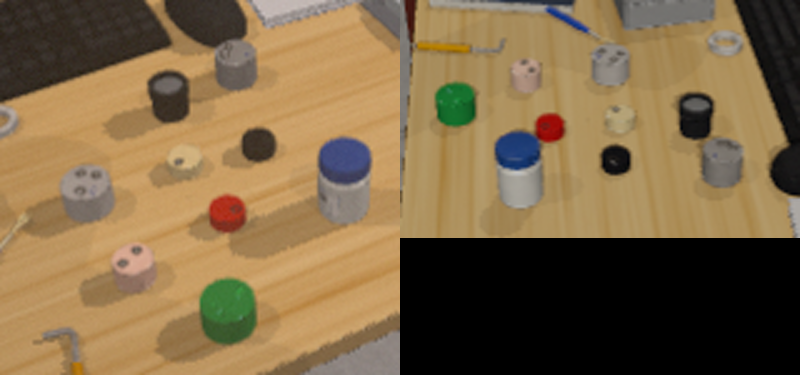

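Steel is (155,227): lighter, wider, three separate spots. Iron is (214,175): darker and taller. Next, measure positions from depth and rays.

```bash
cat > h.py <<'E'
import cv2,numpy as np
def cam(d):
    K=np.array([[d['fx'],0,d['cx']],[0,d['fy'],d['cy']],[0,0,1.]]);R=cv2.Rodrigues(np.array(d['rvec'],float))[0]
    return K,np.array(d['D'],float),R,np.array(d['tvec'],float).ravel()
def cloud(d):
    K,D,R,t=cam(d);h,w=d['range_z'].shape
    u,v=np.meshgrid(np.arange(w),np.arange(h))
    n=cv2.undistortPoints(np.stack([u,v],-1).reshape(-1,1,2).astype(float),K,D).reshape(h,w,2)
    z=d['range_z'][...,None].astype(float)
    P=(np.concatenate([n,np.ones((h,w,1))],-1)*z-t)@R
    P[d['range_z']==0]=np.nan
    return P
def ray(d,px,z):
    K,D,R,t=cam(d);px=np.atleast_2d(np.array(px,float))
    n=cv2.undistortPoints(px.reshape(-1,1,2),K,D).reshape(-1,2)
    r=np.c_[n,np.ones(len(n))]@R;c=-R.T@t
    return c+r*((z-c[2])/r[:,2])[:,None]
def project(d,P):
    K,D,R,t=cam(d);return cv2.projectPoints(np.atleast_2d(P).astype(float),cv2.Rodrigues(R)[0],t,K,D)[0].reshape(-1,2)
E
python3 - <<'E'
from h import *
sc=dict(np.load('pics/scene0.npz'));si=dict(np.load('pics/side0.npz'));A=cloud(sc);B=cloud(si)
T=np.nanmedian(A[280:300,180:200,2]);print('table z',T)
for n,px,h,dia in [('iron',(214,171),31,39),('steel',(155,222),27,41),('copper',(174,252),22,32),('brass',(193,213),14,30),('loupe',(187,184),34,36),('jar',(258,213),61,42),('black',(223,205),14,30),('red',(211,234),14,30),('green',(211,268),27,41)]:
    s=ray(sc,px,h/1e3)[0]
    for nm,P in(('sc',A),('si',B)):
        m=(np.hypot(P[...,0]-s[0],P[...,1]-s[1])<.032)&(P[...,2]>h/1e3-.005)&(P[...,2]<h/1e3+.008)
        Q=P[m]
        if len(Q)>5:
            c,r=cv2.minEnclosingCircle((Q[:,:2]*1000).astype(np.float32));print(n,nm,len(Q),np.round(c,1),round(2*r,1),dia,'mean',np.round(Q.mean(0)*1000,1))
# pads
for nm,d,P in(('sc',sc,A),('si',si,B)):
    g=d['color'].max(2);x0,y0,x1,y1=(265,130,385,215) if nm=='sc' else (190,245,350,310)
    m=np.zeros_like(g);m[y0:y1,x0:x1]=(g[y0:y1,x0:x1]<60)*255
    k,l,st,c=cv2.connectedComponentsWithStats(m)
    for i in range(1,k):
        if st[i,4]>40: print(nm,'pad',c[i].round(1),st[i],np.round(np.nanmedian(P[l==i],0)*1000,1))
    hsv=cv2.cvtColor(d['color'],cv2.COLOR_BGR2HSV);o=(abs(hsv[...,0].astype(int)-12)<5)&(hsv[...,1]>200)
    o[:y0-20]=0;o[y1:]=0;o[:,:x0]=0;o[:,x1:]=0
    print('tab',o.sum(),np.argwhere(o).mean(0)[::-1],np.nanmedian(P[o],0)*1000)
E
```

```text
table z -0.0002473570611953652
iron sc 163 [623.8 226.2] 41.2 39 mean [621.9 227.5  31.3]
iron si 160 [625.3 228.1] 42.1 39 mean [624.4 224.7  32.3]
steel sc 270 [532.2 399.5] 42.5 41 mean [530.4 399.7  27.3]
steel si 139 [532.6 401.1] 45.3 41 mean [533.5 397.6  28.7]
copper sc 193 [440.3 390.9] 34.5 32 mean [440.1 391.8  21.2]
copper si 92 [444.4 391.2] 35.9 32 mean [443.8 389.7  23.8]
brass sc 136 [535.2 313.5] 31.7 30 mean [532.8 314.2  14.2]
brass si 89 [535.7 313.4] 32.7 30 mean [536.1 312.   15.2]
loupe sc 162 [608.8 298. ] 37.0 36 mean [608.4 298.2  32.7]
loupe si 132 [609.9 298.6] 38.3 36 mean [610.  297.5  34.1]
jar sc 271 [431.  214.7] 41.8 42 mean [429.3 215.6  61.4]
jar si 202 [433.2 215.7] 43.5 42 mean [432.8 212.7  62.1]
black sc 123 [525.5 251.4] 34.2 30 mean [523.  250.2  14.2]
black si 101 [526.1 251.3] 33.3 30 mean [526.2 247.9  15.4]
red sc 147 [463.4 304.9] 31.2 30 mean [461.9 305.6  14.5]
red si 95 [466.3 307.4] 32.9 30 mean [464.7 304.5  15.2]
green sc 357 [369.5 345.8] 43.5 41 mean [367.7 345.   26.6]
green si 154 [372.5 347.6] 46.1 41 mean [370.9 342.7  28.5]
sc pad [354.4 149.9] [324 130  59  42 315] [479.2 -57.3  86.8]
sc pad [288.9 149. ] [282 145  15   9  65] [620.3  24.7  26.6]
sc pad [301.4 166. ] [297 161  13  10  41] [557.4  25.9  18.5]
sc pad [341.2 199.3] [332 194  19  12 106] [423.8   7.3   9.6]
tab 93 [347.51612903 131.79569892] [528.78262826 -72.14680009 101.80372795]
si pad [271.7 267.8] [202 253 141  29 963] [545.6  16.5  20.7]
tab 25 [274.96 274.36] [529.26774916 -82.09606644 113.04299698]
```

Run:
```python
from h import *
sc=dict(np.load('pics/scene0.npz'));A=cloud(sc)
P=A.reshape(-1,3);C=sc['color'].reshape(-1,3).max(1)
Y=[-99,-33,33,99];Z=[8.5,12.5,17.5,25.5]
# approximate frame
o=np.array([523,16.]);t=np.arctan2(17.4,196.5)
for it in range(3):
    W=[]
    for y,z in zip(Y,Z):
        s=o+y*np.array([np.cos(t),np.sin(t)])
        px=project(sc,[s[0]/1e3,s[1]/1e3,z/1e3])[0].round().astype(int)
        g=sc['color'].max(2);m=np.zeros_like(g);cv2.circle(m,tuple(int(v) for v in px),14,255,-1)
        m=((m>0)&(g<65)).astype(np.uint8)
        k,l,st,c=cv2.connectedComponentsWithStats(m)
        i=1+np.argmax(st[1:,4]);cn=cv2.findContours((l==i).astype(np.uint8),0,2)[0];cn=max(cn,key=len)
        q=ray(sc,cn.reshape(-1,2),z/1e3)[:,:2]*1e3;cc,r=cv2.minEnclosingCircle(q.astype(np.float32));W.append(cc)
        if it==2:print(y,px,st[i],np.round(cc,1),2*r)
    W=np.array(W);Yv=np.array(Y)
    d=((W-W.mean(0))*Yv[:,None]).sum(0);t=np.arctan2(d[1],d[0]);o=W.mean(0)
    print(o,np.degrees(t),np.linalg.norm(d)/(Yv**2).sum())
ey=np.array([np.cos(t),np.sin(t)]);ex=np.array([ey[1],-ey[0]])
for y in Y: print('seat',y,(o+y*ey).round(1))
tab=np.array([529,-76.]);print('tab',(tab-o)@ex,(tab-o)@ey, 'posts',(o+45*ex+145*ey).round(),(o+45*ex-145*ey).round())
# check: rack edges by depth: points 3..7mm high around base plate
m=np.nanmax(np.abs(P-P),1)==0
Q=P[m]*1e3;L=np.c_[(Q[:,:2]-o)@ex,(Q[:,:2]-o)@ey,Q[:,2]]
b=L[(abs(L[:,0])<70)&(abs(L[:,1])<170)&(L[:,2]>4)]
bb=b[b[:,2]<45];print('x',np.percentile(bb[:,0],[.5,2,98,99.5]),'y',np.percentile(bb[:,1],[.5,2,98,99.5]))
hp=L[(L[:,2]>45)&(L[:,2]<57)&(abs(abs(L[:,1])-145)<15)];
for s in(-1,1): k=hp[hp[:,1]*s>0];print('post',np.median(k,0),len(k))
```

```text
[524.28369904  14.72845006] 4.832576930276296 0.9974814820200212
[524.28369904  14.72845006] 4.832576930276296 0.9974814820200212
-99 [341 199] [332 194  19  12 180] [426.    6.6] 40.950279235839844
-33 [322 182] [314 177  17  11 150] [491.1  12.1] 39.989933013916016
33 [305 165] [297 161  17  10 132] [557.5  16.8] 40.27909469604492
99 [289 149] [281 145  16   9 114] [622.5  23.5] 39.004661560058594
[524.28369904  14.72845006] 4.832576930276296 0.9974814820200212
seat -99 [425.6   6.4]
seat -33 [491.4  11.9]
seat 33 [557.2  17.5]
seat 99 [622.9  23.1]
tab 90.80324339899062 -2.943829696183986 posts [673. -18.] [384. -42.]
x [-61.52350246 -42.33321414  59.12686309  61.99669244] y [-152.15742704 -149.77840472  162.3375878   168.017971  ]
post [  40.08179167 -145.07913062   52.32328107] 64
post [-508.73586853  143.72516568   47.00039257] 517<stdin>:25: RuntimeWarning: All-NaN slice encountered
```

Measurements agree with the given sizes. The rack origin is about (524.3, 14.7) mm, with rack y at 4.83° in the world. I'll use one tool yaw, with the fingers closing along rack y, for all grasps and placements. First the rotation.

drive_tool:
  steps:
    - [60,-0.8,0,0,0,0,0.776]
    - [60,-0.8,0,0,0,0,0.776]
    - [60,-0.8,0,0,0,0,0.776]
    - [60,-0.8,0,0,0,0,0.776]
    - [60,-0.8,0,0,0,0,0.776]
    - [60,-0.8,0,0,0,0,0.776]
    - [60,-0.8,0,0,0,0,0.776]
    - [60,-0.8,0,0,0,0,0.776]

```text
time_s: 0.9
position: [0.2896, 0.5616, 0.2219]
tcp_rot: [[-0.078, 0.997, -0.001], [0.997, 0.078, -0.001], [-0.001, -0.001, -1.0]]
force: [0.9, 0.4, 0.6]
opening: 0.692
grasp_force: 0.0
```

```bash
cat > go.py <<'E'
import sys;from h import *
from rig import read_state
s=read_state();p=np.array(s['position'])*1e3;R=np.array(s['tcp_rot'])
print('t',round(s['time_s'],2),'pos',p.round(1),'yaw',np.degrees(np.arctan2(R[1,1],R[0,1])).round(2),'tilt',R[:2,2].round(4),'open',round(s['opening']*87,1),'F',np.round(s['force'],1),'grip',s['grasp_force'])
o=np.array([524.3,14.7]);t=np.radians(4.83);ey=np.array([np.cos(t),np.sin(t)])
T={'iron':(624.5,227.),'steel':(532.4,400.2),'copper':(442.2,391),'brass':(535.4,313.5)}
for y in(-99,-33,0,33,99):T[y]=o+y*ey
for k,v in T.items():
    d=np.r_[v,0]-p;print(k,'tool shift norm',(R.T@np.r_[d[:2],0]/120).round(3)[:2])
E
python3 go.py
python3 - <<'E'
from h import *
for n in('scene','side'):
    P=cloud(dict(np.load(f'pics/{n}0.npz'))).reshape(-1,3)*1e3
    P=P[(P[:,2]>66)&(P[:,2]<260)&(P[:,0]>300)&(P[:,0]<800)&(P[:,1]>-120)&(P[:,1]<550)]
    h,_,_=np.histogram2d(P[:,0],P[:,1],bins=[np.arange(300,801,50),np.arange(-150,551,50)]);print(h.astype(int))
E
```

```text
t 0.9 pos [289.6 561.6 221.9] yaw 4.45 tilt [-0.0009 -0.0011] open 60.2 F [0.9 0.4 0.6] grip 0.0
iron tool shift norm [-2.996  2.566]
steel tool shift norm [-1.498  1.913]
copper tool shift norm [-1.516  1.158]
brass tool shift norm [-2.22   1.882]
-99 tool shift norm [-4.701  0.772]
-33 tool shift norm [-4.697  1.322]
0 tool shift norm [-4.695  1.597]
33 tool shift norm [-4.693  1.872]
99 tool shift norm [-4.69   2.422]
[[  0   0   0   0   0   0   0   0   0   0   0   0   0   0]
 [  0  65   2   0   0   0   0   0   0   0   0   0   0   0]
 [  0 160   0   0   0   0   0   0   0   0   0   0   0   0]
 [  0 142   0   0   0   0   0   0   0   0   0   0   0   0]
 [  0 241   5   0   0   0   0   0   0   0   0   0   0   0]
 [  0  70  43   0   0   0   0   0   0   0   0   0   0   0]
 [  0  26  80   0   0   0   0   0   0   0   0   0   0   0]
 [  0   5  47   0   0   0   0   0   0   0   0   0   0   0]
 [  0   0   0   0   0   0   0   0   0   0   0   0   0   0]
 [  0   0   0   0   0   0   0   0   0   0   0   0   0   0]]
[[  0   0   0   0   0   0   0   0   0   0   0   0   0   0]
 [  0  20   0   0   0   0   0   0   0   0   0   0   0   0]
 [  0 170   0   0   0   0   0   0   0   0   0   0   0   0]
 [  0 168   0   0   0   0   0   0   0   0   0   0   0   0]
 [  0 163   0   0   0   0   0   0   0   0   0   0   0   0]
 [  0 156   1   0   0   0   0   0   0   0   0   0   0   0]
 [  0 133  22   0   0   0   0   0   0   0   0   0   0   0]
 [  0  34  18   0   0   0   0   0   0   0   0   0   0   0]
 [  0   0   0   0   0   0   0   0   0   0   0   0   0   0]
 [  0   0   0   0   0   0   0   0   0   0   0   0   0   0]]
```

drive_tool:
  steps:
    - [60,-1,0.85,0,0,0,0]
    - [60,-1,0.85,0,0,0,0]
    - [60,-1,0.85,0,0,0,0]
    - [60,-1,0.85,0,0,0,0]
    - [60,-1,0.85,0,0,0,0]

```text
time_s: 1.4
position: [0.4025, 0.4495, 0.2222]
tcp_rot: [[-0.079, 0.997, -0.001], [0.997, 0.079, -0.0], [-0.0, -0.001, -1.0]]
force: [0.5, -0.2, 0.5]
opening: 0.69
grasp_force: 0.0
```

drive_tool:
  steps:
    - [60,-1,0.85,0.4,0,0,0]
    - [60,-1,0.85,0.4,0,0,0]
    - [60,-1,0.85,0.4,0,0,0]
    - [60,-1,0.85,0.4,0,0,0]
    - [60,-1,0.85,0.4,0,0,0]

```text
time_s: 1.9
position: [0.5131, 0.3393, 0.1734]
tcp_rot: [[-0.081, 0.997, -0.002], [0.997, 0.081, -0.0], [-0.0, -0.002, -1.0]]
force: [-1.3, -0.5, -0.3]
opening: 0.691
grasp_force: 0.0
```

drive_tool:
  steps:
    - [60,-0.99,0.86,0.35,0,0,0]
    - [60,-0.99,0.86,0.35,0,0,0]
    - [60,-0.99,0.86,0.35,0,0,0]
    - [60,-0.99,0.86,0.35,0,0,0]
    - [60,-0.99,0.86,0.35,0,0,0]
    - [60,-0.99,0.86,0.35,0,0,0]
    - [60,-0.99,0.86,0.35,0,0,0]

```text
time_s: 2.6
position: [0.6239, 0.2324, 0.1333]
tcp_rot: [[-0.086, 0.996, -0.0], [0.996, 0.086, 0.001], [0.001, -0.0, -1.0]]
force: [-1.1, 0.4, 0.1]
opening: 0.688
grasp_force: 0.0
```

```bash
python3 go.py
python3 - <<'E'
from h import *
from rig import optics
d=optics.capture('wrist');np.savez('pics/w1.npz',**d);cv2.imwrite('pics/w1.png',d['color'])
P=cloud(d);m=(abs(P[...,2]-.031)<.005)&(np.hypot(P[...,0]-.6245,P[...,1]-.227)<.03)
c,r=cv2.minEnclosingCircle((P[m][:,:2]*1000).astype(np.float32));print(m.sum(),c,2*r,P[m].mean(0))
E
```

```text
t 2.6 pos [623.9 232.4 133.3] yaw 4.92 tilt [-0.0005  0.0007] open 59.9 F [-1.1  0.4  0.1] grip 0.0
iron tool shift norm [-0.045  0.001]
steel tool shift norm [ 1.458 -0.64 ]
copper tool shift norm [ 1.447 -1.395]
brass tool shift norm [ 0.736 -0.677]
-99 tool shift norm [-1.735 -1.808]
-33 tool shift norm [-1.736 -1.258]
0 tool shift norm [-1.736 -0.983]
33 tool shift norm [-1.737 -0.708]
99 tool shift norm [-1.738 -0.158]
1063 (626.1304931640625, 229.06304931640625) 38.90995407104492 [0.62631033 0.22986534 0.03071231]
```

View pics/w1.png

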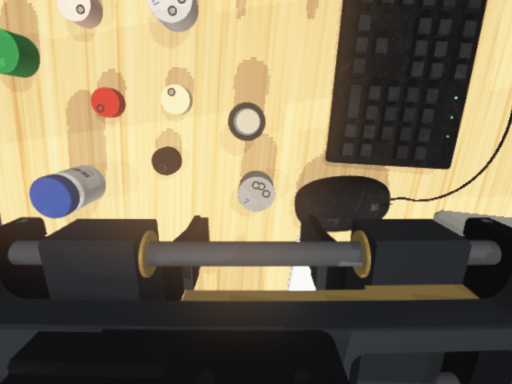

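Wrist view: iron at (256,190), two touching spots confirmed. The mouse's left edge at about (296,205) is close, so I'll turn the jaw 45° for this grasp.

drive_tool:
  steps:
    - [58,0,0,0.2,0,0,-0.52]
    - [58,0,0,0.2,0,0,-0.52]
    - [58,0,0,0.2,0,0,-0.52]
    - [58,0,0,0.2,0,0,-0.52]
    - [58,0,0,0.2,0,0,-0.52]
    - [58,0,0,0.2,0,0,-0.52]
    - [58,0,0,0.2,0,0,-0.52]
    - [58,0,0,0.2,0,0,-0.52]

```text
time_s: 3.45
position: [0.6252, 0.2309, 0.1091]
tcp_rot: [[-0.76, 0.65, 0.0], [0.65, 0.76, 0.0], [-0.0, 0.0, -1.0]]
force: [-0.1, -0.0, -1.1]
opening: 0.664
grasp_force: 0.0
```

```bash
sed -i 's/(624.5,227.)/(625.2,228.)/' go.py; python3 go.py|head -2
```

```text
t 3.45 pos [625.2 230.9 109.1] yaw 49.48 tilt [0.0003 0.0003] open 57.8 F [-0.1 -0.  -1.1] grip 0.0
iron tool shift norm [-0.016 -0.018]
```

drive_tool:
  steps:
    - [58,-0.015,-0.018,0.4,0,0,0]
    - [58,-0.015,-0.018,0.7,0,0,0]
    - [58,-0.015,-0.018,0.84,0,0,0]
    - [58,-0.015,-0.018,0.84,0,0,0]
    - [30,-0.015,-0.018,0.84,0,0,0]
    - [30,-0.015,-0.018,0.84,0,0,0]
    - [30,-0.015,-0.018,0.84,0,0,0]
    - [30,-0.015,-0.018,0.84,0,0,0]

```text
time_s: 4.25
position: [0.627, 0.2274, 0.0096]
tcp_rot: [[-0.76, 0.65, 0.003], [0.65, 0.76, 0.001], [-0.002, 0.003, -1.0]]
force: [0.1, -0.3, 3.7]
opening: 0.429
grasp_force: 30.0
```

```bash
python3 go.py|head -2
```

```text
t 4.25 pos [627.  227.4   9.6] yaw 49.45 tilt [0.0033 0.0007] open 37.3 F [ 0.1 -0.3  3.7] grip 30.018589313258417
iron tool shift norm [ 0.015 -0.006]
```

drive_tool:
  steps:
    - [30,0,0,-0.4,0,0,0]
    - [30,0,0,-0.8,0,0,0]
    - [30,0,0,-0.95,0,0,0.1]
    - [30,0,0,-0.95,0,0,0.2]
    - [30,0,0,-0.95,0,0,0.3]
    - [30,0,0,-0.95,0,0,0.4]
    - [30,0,0,-0.95,0,0,0.52]
    - [30,0,0,-0.95,0,0,0.52]

```text
time_s: 5.05
position: [0.6252, 0.227, 0.1218]
tcp_rot: [[-0.082, 0.997, -0.001], [0.997, 0.082, -0.0], [-0.0, -0.001, -1.0]]
force: [-0.1, -0.5, -1.6]
opening: 0.427
grasp_force: 30.0
```

```bash
python3 go.py
```

```text
t 5.05 pos [625.2 227.  121.8] yaw 4.68 tilt [-0.0006 -0.0001] open 37.2 F [-0.1 -0.5 -1.6] grip 29.981605249922723
iron tool shift norm [0.009 0.001]
steel tool shift norm [ 1.502 -0.653]
copper tool shift norm [ 1.487 -1.409]
brass tool shift norm [ 0.78  -0.687]
-99 tool shift norm [-1.697 -1.807]
-33 tool shift norm [-1.695 -1.257]
0 tool shift norm [-1.694 -0.982]
33 tool shift norm [-1.694 -0.707]
99 tool shift norm [-1.692 -0.157]
```

drive_tool:
  steps:
    - [30,-0.85,-0.9,0,0,0,0]
    - [30,-0.85,-0.9,0,0,0,0]
    - [30,-0.85,-0.9,0,0,0,0]
    - [30,-0.85,-0.9,0,0,0,0]
    - [30,-0.85,-0.9,0,0,0,0]

```text
time_s: 5.55
position: [0.5261, 0.1157, 0.1221]
tcp_rot: [[-0.083, 0.997, 0.0], [0.997, 0.083, 0.0], [0.0, 0.0, -1.0]]
force: [0.9, 0.6, -2.5]
opening: 0.43
grasp_force: 30.0
```

drive_tool:
  steps:
    - [30,-0.847,-0.907,0.2,0,0,0]
    - [30,-0.847,-0.907,0.3,0,0,0]
    - [30,-0.847,-0.907,0.5,0,0,0]
    - [30,-0.847,-0.907,0.5,0,0,0]
    - [30,-0.847,-0.907,0.5,0,0,0]
    - [30,-0.847,-0.907,0.5,0,0,0]
    - [30,-0.847,-0.907,0.5,0,0,0]
    - [30,-0.847,-0.907,0.5,0,0,0]

```text
time_s: 6.35
position: [0.4284, 0.0066, 0.0624]
tcp_rot: [[-0.085, 0.996, 0.003], [0.996, 0.085, -0.001], [-0.001, 0.003, -1.0]]
force: [0.5, -0.4, -2.2]
opening: 0.429
grasp_force: 30.0
```

```bash
python3 go.py
python3 - <<'E'
from h import *
from rig import optics
d=optics.capture('wrist');np.savez('pics/w2.npz',**d);cv2.imwrite('pics/w2.png',d['color'])
E
```

```text
t 6.35 pos [428.4   6.6  62.4] yaw 4.87 tilt [ 0.0032 -0.0007] open 37.4 F [ 0.5 -0.4 -2.2] grip 29.98112559202127
iron tool shift norm [1.699 1.791]
steel tool shift norm [3.194 1.142]
copper tool shift norm [3.182 0.387]
brass tool shift norm [2.472 1.106]
-99 tool shift norm [-0.    -0.023]
-33 tool shift norm [-0.     0.527]
0 tool shift norm [-0.001  0.802]
33 tool shift norm [-1.000e-03  1.077e+00]
99 tool shift norm [-1.000e-03  1.627e+00]
```

View pics/w2.png

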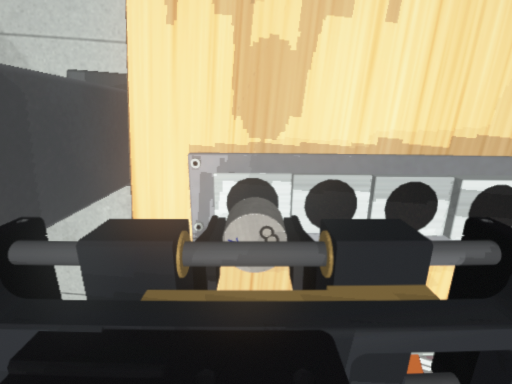

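Wrist view: iron held over the first seat, pads visible at (253,195), (331,204) and (411,204). I'll use the pads to refine the rack frame.

Run:
```python
from h import *
d=dict(np.load('pics/w2.npz'));g=d['color'].max(2)
o=np.array([524.3,14.7]);t=np.radians(4.83);ey=np.array([np.cos(t),np.sin(t)])
for n,px,z,y in(('steel',(331,204),12.5,-33),('copper',(405,200),17.5,33)):
    m=(g<50).astype(np.uint8);w=np.zeros_like(m);cv2.circle(w,px,36,1,-1);m&=w;m[220:,380:]=0
    k,l,st,c=cv2.connectedComponentsWithStats(m);i=l[px[1],px[0]]
    q=ray(d,np.argwhere(l==i)[:,::-1],z/1e3)[:,:2]*1e3
    cc,r=cv2.minEnclosingCircle(q.astype(np.float32));print(n,st[i],np.round(cc,1),2*r,'pred',o+y*ey)
```

```text
steel [     0      0    512    384 195691] [438.7 -75.8] 603.005859375 pred [491.417186    11.92141339]
copper [ 386  183   51   37 1583] [557.4  19.1] 43.46054458618164 pred [557.182814    17.47858661]
```

drive_tool:
  steps:
    - [30,0,-0.02,0.2,0,0,0]
    - [30,0,-0.02,0.3,0,0,0]
    - [30,0,-0.02,0.35,0,0,0]
    - [30,0,-0.02,0.365,0,0,0]
    - [30,0,-0.02,0.365,0,0,0]
    - [30,0,-0.02,0.365,0,0,0]

```text
time_s: 7.0
position: [0.4247, 0.0059, 0.0184]
tcp_rot: [[-0.083, 0.997, 0.001], [0.997, 0.083, -0.0], [-0.0, 0.001, -1.0]]
force: [-0.1, 0.4, -2.1]
opening: 0.427
grasp_force: 30.0
```

```bash
python3 go.py|grep -e pos -e "-99"
```

```text
t 7.0 pos [424.7   5.9  18.4] yaw 4.78 tilt [ 0.0014 -0.0004] open 37.2 F [-0.1  0.4 -2.1] grip 29.981057398254052
-99 tool shift norm [0.003 0.008]
```

Still carried (F −2.1 N), within about 1 mm of the seat. Lower 1 mm more, open narrowly and lift.

drive_tool:
  steps:
    - [30,0,0.005,0.012,0,0,0]
    - [30,0,0.005,0.012,0,0,0]
    - [49,0,0.005,0.012,0,0,0]
    - [49,0,0.005,0.012,0,0,0]
    - [49,0,0.005,-0.2,0,0,0]
    - [49,0,0.005,-0.5,0,0,0]
    - [49,0,0.005,-0.85,0,0,0]
    - [49,0,0.005,-0.85,0,0,0]

```text
time_s: 7.8
position: [0.4279, 0.0053, 0.124]
tcp_rot: [[-0.083, 0.996, 0.01], [0.997, 0.083, -0.003], [-0.003, 0.01, -1.0]]
force: [0.9, -0.7, 0.6]
opening: 0.56
grasp_force: 0.0
```

```bash
python3 go.py
cat > chk.py <<'E'
from h import *
from rig import optics
import sys
o=np.array([524.3,14.7]);t=np.radians(4.83);ey=np.array([np.cos(t),np.sin(t)]);ex=np.array([ey[1],-ey[0]])
for n in sys.argv[1:]:
    d=optics.capture(n);np.savez(f'pics/last_{n}.npz',**d);cv2.imwrite(f'pics/last_{n}.png',d['color'])
    P=cloud(d).reshape(-1,3)*1e3;L=np.c_[(P[:,:2]-o)@ex,(P[:,:2]-o)@ey,P[:,2]]
    for y in(-99,-33,33,99):
        m=(np.hypot(L[:,0],L[:,1]-y)<30)&(abs(L[:,2]-39.5)<4)
        if m.sum()>15:
            Q=L[m];c,r=cv2.minEnclosingCircle(Q[:,:2].astype(np.float32));print(n,y,m.sum(),'centre',np.round(c,1),'dia',round(2*r,1),'z',np.median(Q[:,2]).round(1))
E
python3 chk.py side wrist
```

```text
t 7.8 pos [427.9   5.3 124. ] yaw 4.77 tilt [ 0.0102 -0.0025] open 48.7 F [ 0.9 -0.7  0.6] grip 0.0
iron tool shift norm [1.712 1.793]
steel tool shift norm [3.207 1.142]
copper tool shift norm [3.193 0.386]
brass tool shift norm [2.485 1.106]
-99 tool shift norm [ 0.01  -0.018]
-33 tool shift norm [0.011 0.532]
0 tool shift norm [0.011 0.807]
33 tool shift norm [0.011 1.082]
99 tool shift norm [0.012 1.632]
side -99 250 centre [  -0.3 -100.5] dia 40.0 z 40.8
wrist -99 1231 centre [ -1.8 -99.3] dia 38.6 z 39.3
```

Iron is seated to within 2 mm. Now the steel.

drive_tool:
  steps:
    - [60,1,0.38,0,0,0,0]
    - [60,1,0.38,0,0,0,0]
    - [60,1,0.38,0,0,0,0]
    - [60,1,0.38,0,0,0,0]

```text
time_s: 8.3
position: [0.4603, 0.1321, 0.1183]
tcp_rot: [[-0.087, 0.996, -0.001], [0.996, 0.087, 0.0], [0.001, -0.001, -1.0]]
force: [0.4, 0.4, 0.8]
opening: 0.687
grasp_force: 0.0
```

drive_tool:
  steps:
    - [60,1,0.38,0,0,0,0]
    - [60,1,0.38,0,0,0,0]
    - [60,1,0.38,0,0,0,0]
    - [60,1,0.38,0,0,0,0]

```text
time_s: 8.7
position: [0.4962, 0.2548, 0.1183]
tcp_rot: [[-0.086, 0.996, -0.0], [0.996, 0.086, 0.0], [0.0, -0.0, -1.0]]
force: [-0.6, -0.4, -0.4]
opening: 0.691
grasp_force: 0.0
```

drive_tool:
  steps:
    - [60,1,0.38,0,0,0,0]
    - [60,1,0.38,0,0,0,0]
    - [60,1,0.38,0,0,0,0]
    - [60,1,0.38,0,0,0,0]

```text
time_s: 9.1
position: [0.5317, 0.3776, 0.1182]
tcp_rot: [[-0.085, 0.996, -0.0], [0.996, 0.085, 0.0], [0.0, -0.0, -1.0]]
force: [0.2, -0.0, 0.6]
opening: 0.687
grasp_force: 0.0
```

drive_tool:
  steps:
    - [60,0.21,0,0.4,0,0,0]
    - [60,0.21,0,0.4,0,0,0]
    - [60,0.21,0,0.4,0,0,0]
    - [60,0.21,0,0.4,0,0,0]
    - [60,0.21,0,0.4,0,0,0]

```text
time_s: 9.6
position: [0.5303, 0.4003, 0.0737]
tcp_rot: [[-0.082, 0.997, 0.002], [0.997, 0.082, 0.001], [0.001, 0.002, -1.0]]
force: [0.6, 0.4, -0.5]
opening: 0.688
grasp_force: 0.0
```

```bash
python3 go.py|grep -e pos -e steel
```

```text
t 9.6 pos [530.3 400.3  73.7] yaw 4.68 tilt [0.0023 0.0008] open 59.8 F [ 0.6  0.4 -0.5] grip 0.0
steel tool shift norm [-0.002  0.018]
```

drive_tool:
  steps:
    - [60,0,0.015,0.3,0,0,0]
    - [60,0,0.015,0.505,0,0,0]
    - [60,0,0.015,0.505,0,0,0]
    - [60,0,0.015,0.505,0,0,0]
    - [30,0,0.015,0.505,0,0,0]
    - [30,0,0.015,0.505,0,0,0]
    - [30,0,0.015,0.505,0,0,0]
    - [30,0,0.015,0.505,0,0,0]

```text
time_s: 10.4
position: [0.5325, 0.402, 0.0128]
tcp_rot: [[-0.083, 0.997, 0.004], [0.997, 0.083, 0.002], [0.001, 0.004, -1.0]]
force: [1.7, -0.8, 3.4]
opening: 0.444
grasp_force: 30.0
```

drive_tool:
  steps:
    - [30,0,0,-0.3,0,0,0]
    - [30,0,0,-0.6,0,0,0]
    - [30,0,0,-0.95,0,0,0]
    - [30,0,0,-0.95,0,0,0]
    - [30,0,0,-0.95,0,0,0]

```text
time_s: 10.9
position: [0.5307, 0.4014, 0.126]
tcp_rot: [[-0.083, 0.997, 0.001], [0.997, 0.083, 0.0], [0.0, 0.001, -1.0]]
force: [0.2, -0.3, -3.7]
opening: 0.448
grasp_force: 30.0
```

```bash
python3 go.py|grep -e pos -e "-33"
```

```text
t 10.9 pos [530.7 401.4 126. ] yaw 4.77 tilt [0.0007 0.0004] open 39.0 F [ 0.2 -0.3 -3.7] grip 29.956133676569152
-33 tool shift norm [-3.207 -0.596]
```

drive_tool:
  steps:
    - [30,-1,-0.19,0,0,0,0]
    - [30,-1,-0.19,0,0,0,0]
    - [30,-1,-0.19,0,0,0,0]
    - [30,-1,-0.19,0,0,0,0]

```text
time_s: 11.3
position: [0.515, 0.276, 0.1227]
tcp_rot: [[-0.079, 0.997, -0.008], [0.997, 0.079, -0.003], [-0.003, -0.008, -1.0]]
force: [-0.7, -0.5, -2.3]
opening: 0.449
grasp_force: 30.0
```

drive_tool:
  steps:
    - [30,-1,-0.19,0,0,0,0]
    - [30,-1,-0.19,0,0,0,0]
    - [30,-1,-0.19,0,0,0,0]
    - [30,-1,-0.19,0,0,0,0]

```text
time_s: 11.7
position: [0.5038, 0.1563, 0.1238]
tcp_rot: [[-0.08, 0.997, -0.005], [0.997, 0.08, -0.001], [-0.0, -0.005, -1.0]]
force: [-0.1, -0.3, -2.7]
opening: 0.446
grasp_force: 30.0
```

drive_tool:
  steps:
    - [30,-1,-0.19,0,0,0,0]
    - [30,-1,-0.19,0,0,0,0]
    - [30,-1,-0.19,0,0,0,0]
    - [30,-1,-0.19,0,0,0,0]

```text
time_s: 12.1
position: [0.4927, 0.0356, 0.1245]
tcp_rot: [[-0.08, 0.997, -0.001], [0.997, 0.08, 0.0], [0.0, -0.001, -1.0]]
force: [0.7, -0.6, -3.2]
opening: 0.446
grasp_force: 30.0
```

drive_tool:
  steps:
    - [30,-0.205,-0.025,0,0,0,0]
    - [30,-0.205,-0.025,0.3,0,0,0]
    - [30,-0.205,-0.025,0.45,0,0,0]
    - [30,-0.205,-0.025,0.45,0,0,0]
    - [30,-0.205,-0.025,0.45,0,0,0]
    - [30,-0.205,-0.025,0.45,0,0,0]
    - [30,-0.205,-0.025,0.45,0,0,0]

```text
time_s: 12.8
position: [0.4925, 0.0126, 0.0723]
tcp_rot: [[-0.084, 0.996, 0.002], [0.996, 0.084, -0.0], [-0.001, 0.002, -1.0]]
force: [-0.5, -0.1, -2.9]
opening: 0.449
grasp_force: 30.0
```

```bash
python3 go.py|grep -e pos -e "-33"
```

```text
t 12.8 pos [492.5  12.6  72.3] yaw 4.8 tilt [ 0.0022 -0.0003] open 39.1 F [-0.5 -0.1 -2.9] grip 29.95675515021503
-33 tool shift norm [-0.005 -0.01 ]
```

drive_tool:
  steps:
    - [30,-0.005,-0.01,0.2,0,0,0]
    - [30,-0.005,-0.01,0.33,0,0,0]
    - [30,-0.005,-0.01,0.375,0,0,0]
    - [30,-0.005,-0.01,0.385,0,0,0]
    - [30,-0.005,-0.01,0.39,0,0,0]
    - [30,-0.005,-0.01,0.39,0,0,0]
    - [30,-0.005,-0.01,0.39,0,0,0]

```text
time_s: 13.5
position: [0.491, 0.0114, 0.0253]
tcp_rot: [[-0.083, 0.997, 0.001], [0.997, 0.083, -0.0], [-0.0, 0.001, -1.0]]
force: [-0.6, 1.4, 1.0]
opening: 0.449
grasp_force: 30.0
```

```bash
python3 go.py|grep -e pos -e "-33"
```

```text
t 13.5 pos [491.   11.4  25.3] yaw 4.76 tilt [ 0.0015 -0.0003] open 39.0 F [-0.6  1.4  1. ] grip 29.97901203652873
-33 tool shift norm [0.004 0.004]
```

Contact felt (+1 N from −3 N). Release and lift.

drive_tool:
  steps:
    - [50,0,0,0,0,0,0]
    - [50,0,0,0,0,0,0]
    - [50,0,0,-0.1,0,0,0]
    - [50,0,0,-0.4,0,0,0]
    - [50,0,0,-0.8,0,0,0]
    - [50,0,0,-0.8,0,0,0]
    - [50,0,0,-0.8,0,0,0]

```text
time_s: 14.2
position: [0.4915, 0.0113, 0.1224]
tcp_rot: [[-0.083, 0.997, 0.004], [0.997, 0.083, -0.001], [-0.001, 0.004, -1.0]]
force: [0.4, -0.1, 0.0]
opening: 0.573
grasp_force: 0.0
```

```bash
python3 go.py; python3 chk.py side wrist
```

```text
t 14.2 pos [491.5  11.3 122.4] yaw 4.76 tilt [ 0.0043 -0.0009] open 49.9 F [ 0.4 -0.1  0. ] grip 0.0
iron tool shift norm [1.707 1.26 ]
steel tool shift norm [3.202 0.609]
copper tool shift norm [ 3.188 -0.147]
brass tool shift norm [2.479 0.573]
-99 tool shift norm [ 0.005 -0.55 ]
-33 tool shift norm [ 0.005 -0.   ]
0 tool shift norm [0.006 0.275]
33 tool shift norm [0.006 0.55 ]
99 tool shift norm [0.007 1.1  ]
side -99 247 centre [  -0.6 -100.2] dia 41.1 z 40.8
side -33 267 centre [  1.2 -34.4] dia 43.3 z 40.9
wrist -99 1252 centre [ -2.  -99.3] dia 38.9 z 39.2
wrist -33 1361 centre [  0.4 -33. ] dia 40.6 z 39.3
```

drive_tool:
  steps:
    - [52,1,-0.05,0,0,0,0]
    - [52,1,-0.05,0,0,0,0]
    - [52,1,-0.05,0,0,0,0]
    - [52,1,-0.05,0,0,0,0]

```text
time_s: 14.7
position: [0.4724, 0.1328, 0.119]
tcp_rot: [[-0.087, 0.996, -0.004], [0.996, 0.087, 0.0], [0.0, -0.004, -1.0]]
force: [0.5, -1.3, 0.0]
opening: 0.597
grasp_force: 0.0
```

drive_tool:
  steps:
    - [52,1,-0.05,0,0,0,0]
    - [52,1,-0.05,0,0,0,0]
    - [52,1,-0.05,0,0,0,0]
    - [52,1,-0.05,0,0,0,0]

```text
time_s: 15.1
position: [0.458, 0.2509, 0.1194]
tcp_rot: [[-0.086, 0.996, -0.002], [0.996, 0.086, -0.0], [-0.0, -0.002, -1.0]]
force: [0.6, 0.3, -0.2]
opening: 0.601
grasp_force: 0.0
```

drive_tool:
  steps:
    - [52,1,-0.05,0,0,0,0]
    - [52,1,-0.05,0,0,0,0]
    - [52,1,-0.05,0,0,0,0]
    - [52,1,-0.05,0,0,0,0]

```text
time_s: 15.5
position: [0.443, 0.3693, 0.1196]
tcp_rot: [[-0.085, 0.996, -0.0], [0.996, 0.085, -0.0], [-0.0, -0.0, -1.0]]
force: [0.3, -0.9, -0.2]
opening: 0.598
grasp_force: 0.0
```

drive_tool:
  steps:
    - [52,0.19,0,0.4,0,0,0]
    - [52,0.19,0,0.4,0,0,0]
    - [52,0.19,0,0.4,0,0,0]
    - [52,0.19,0,0.4,0,0,0]
    - [52,0.19,0,0.4,0,0,0]
    - [52,0.19,0,0.4,0,0,0]

```text
time_s: 16.1
position: [0.4419, 0.3911, 0.0744]
tcp_rot: [[-0.082, 0.997, 0.003], [0.997, 0.082, 0.001], [0.001, 0.003, -1.0]]
force: [-0.3, 0.1, 0.2]
opening: 0.6
grasp_force: 0.0
```

```bash
python3 go.py|grep -e pos -e copper
```

```text
t 16.1 pos [441.9 391.1  74.4] yaw 4.7 tilt [0.0027 0.0014] open 52.2 F [-0.3  0.1  0.2] grip 0.0
copper tool shift norm [-0.001  0.002]
```

drive_tool:
  steps:
    - [52,0,0,0.3,0,0,0]
    - [52,0,0,0.53,0,0,0]
    - [52,0,0,0.53,0,0,0]
    - [52,0,0,0.53,0,0,0]
    - [22,0,0,0.53,0,0,0]
    - [22,0,0,0.53,0,0,0]
    - [22,0,0,0.53,0,0,0]
    - [22,0,0,0.53,0,0,0]

```text
time_s: 16.9
position: [0.4419, 0.3921, 0.0101]
tcp_rot: [[-0.083, 0.997, 0.003], [0.997, 0.083, 0.001], [0.001, 0.003, -1.0]]
force: [0.9, -0.1, 4.4]
opening: 0.348
grasp_force: 30.0
```

drive_tool:
  steps:
    - [22,0,0,-0.3,0,0,0]
    - [22,0,0,-0.6,0,0,0]
    - [22,0,0,-0.95,0,0,0]
    - [22,0,0,-0.95,0,0,0]
    - [22,0,0,-0.95,0,0,0]

```text
time_s: 17.4
position: [0.4409, 0.3916, 0.1239]
tcp_rot: [[-0.083, 0.997, 0.002], [0.997, 0.083, 0.001], [0.001, 0.002, -1.0]]
force: [-0.6, -0.1, -2.2]
opening: 0.345
grasp_force: 30.0
```

```bash
python3 go.py|grep -e pos -e "^33"
```

```text
t 17.4 pos [440.9 391.6 123.9] yaw 4.77 tilt [0.0015 0.0009] open 30.0 F [-0.6 -0.1 -2.2] grip 29.976597802940432
33 tool shift norm [-3.188  0.707]
```

drive_tool:
  steps:
    - [22,-1,0.4,0,0,0,0]
    - [22,-1,0.4,0,0,0,0]
    - [22,-1,0.4,0,0,0,0]
    - [22,-1,0.4,0,0,0,0]

```text
time_s: 17.8
position: [0.4991, 0.2721, 0.1209]
tcp_rot: [[-0.078, 0.997, -0.003], [0.997, 0.078, -0.002], [-0.002, -0.004, -1.0]]
force: [-0.1, -0.7, -1.1]
opening: 0.348
grasp_force: 30.0
```

drive_tool:
  steps:
    - [22,-1,0.2,0,0,0,0]
    - [22,-1,0.2,0,0,0,0]
    - [22,-1,0.2,0,0,0,0]
    - [22,-1,0.2,0,0,0,0]

```text
time_s: 18.2
position: [0.5321, 0.156, 0.1213]
tcp_rot: [[-0.079, 0.997, -0.003], [0.997, 0.079, -0.001], [-0.0, -0.003, -1.0]]
force: [0.7, 0.3, -1.7]
opening: 0.351
grasp_force: 30.0
```

drive_tool:
  steps:
    - [22,-1,0.1,0,0,0,0]
    - [22,-1,0.1,0,0,0,0]
    - [22,-1,0.1,0,0,0,0]
    - [22,-1,0.1,0,0,0,0]

```text
time_s: 18.6
position: [0.5543, 0.0385, 0.1218]
tcp_rot: [[-0.08, 0.997, -0.002], [0.997, 0.08, 0.0], [0.0, -0.002, -1.0]]
force: [0.3, 0.4, -1.4]
opening: 0.351
grasp_force: 30.0
```

drive_tool:
  steps:
    - [22,-0.19,0.005,0,0,0,0]
    - [22,-0.19,0.005,0.3,0,0,0]
    - [22,-0.19,0.005,0.45,0,0,0]
    - [22,-0.19,0.005,0.45,0,0,0]
    - [22,-0.19,0.005,0.45,0,0,0]
    - [22,-0.19,0.005,0.45,0,0,0]
    - [22,-0.19,0.005,0.45,0,0,0]

```text
time_s: 19.3
position: [0.5575, 0.0176, 0.07]
tcp_rot: [[-0.084, 0.996, 0.002], [0.996, 0.084, -0.0], [-0.0, 0.002, -1.0]]
force: [-0.0, -0.2, -1.9]
opening: 0.35
grasp_force: 30.0
```

```bash
python3 go.py|grep -e pos -e "^33"
```

```text
t 19.3 pos [557.5  17.6  70. ] yaw 4.8 tilt [ 0.0021 -0.0002] open 30.5 F [-0.  -0.2 -1.9] grip 29.976841786819932
33 tool shift norm [-0.    -0.003]
```

drive_tool:
  steps:
    - [22,0,0,0.2,0,0,0]
    - [22,0,0,0.3,0,0,0]
    - [22,0,0,0.33,0,0,0]
    - [22,0,0,0.345,0,0,0]
    - [22,0,0,0.35,0,0,0]
    - [22,0,0,0.35,0,0,0]
    - [22,0,0,0.35,0,0,0]

```text
time_s: 20.0
position: [0.5569, 0.017, 0.0276]
tcp_rot: [[-0.083, 0.997, 0.0], [0.997, 0.083, -0.0], [-0.0, 0.0, -1.0]]
force: [-1.4, -0.1, 4.1]
opening: 0.348
grasp_force: 30.0
```

```bash
python3 go.py|grep -e pos -e "^33"
```

```text
t 20.0 pos [556.9  17.   27.6] yaw 4.76 tilt [ 0.0004 -0.0001] open 30.3 F [-1.4 -0.1  4.1] grip 30.011476478180157
33 tool shift norm [0.004 0.003]
```

drive_tool:
  steps:
    - [42,0,0,0,0,0,0]
    - [42,0,0,0,0,0,0]
    - [42,0,0,-0.1,0,0,0]
    - [42,0,0,-0.4,0,0,0]
    - [42,0,0,-0.8,0,0,0]
    - [42,0,0,-0.8,0,0,0]
    - [42,0,0,-0.8,0,0,0]

```text
time_s: 20.7
position: [0.5581, 0.0168, 0.125]
tcp_rot: [[-0.083, 0.997, 0.005], [0.997, 0.083, -0.001], [-0.001, 0.004, -1.0]]
force: [-0.2, 0.1, -0.5]
opening: 0.482
grasp_force: 0.0
```

```bash
python3 go.py|grep -e pos -e brass; python3 chk.py side wrist
```

```text
t 20.7 pos [558.1  16.8 125. ] yaw 4.76 tilt [ 0.0046 -0.0008] open 41.9 F [-0.2  0.1 -0.5] grip 0.0
brass tool shift norm [2.48  0.016]
side -99 255 centre [  0.4 -99.9] dia 40.0 z 40.8
side -33 273 centre [  2.7 -34.2] dia 42.4 z 40.9
side 33 158 centre [ 0.1 31.3] dia 33.6 z 40.9
wrist -99 1233 centre [ -2.1 -99.8] dia 39.4 z 39.3
wrist -33 1351 centre [  0.3 -33.2] dia 40.8 z 39.3
wrist 33 826 centre [-1.7 32.9] dia 31.7 z 39.3
```

Three pieces seated. Brass next (yellow, one burn spot, scene px (193,215), confirmed in the crop and wrist view).

drive_tool:
  steps:
    - [50,0.85,0.01,0,0,0,0]
    - [50,0.85,0.01,0,0,0,0]
    - [50,0.85,0.01,0,0,0,0]
    - [50,0.85,0.01,0,0,0,0]

```text
time_s: 21.2
position: [0.5482, 0.1199, 0.1215]
tcp_rot: [[-0.086, 0.996, -0.003], [0.996, 0.086, -0.0], [-0.0, -0.003, -1.0]]
force: [0.0, 0.3, 0.2]
opening: 0.568
grasp_force: 0.0
```

drive_tool:
  steps:
    - [50,0.85,0.01,0,0,0,0]
    - [50,0.85,0.01,0,0,0,0]
    - [50,0.85,0.01,0,0,0,0]
    - [50,0.85,0.01,0,0,0,0]

```text
time_s: 21.6
position: [0.542, 0.2201, 0.1221]
tcp_rot: [[-0.084, 0.996, -0.001], [0.996, 0.084, -0.001], [-0.001, -0.001, -1.0]]
force: [-0.4, -0.3, 0.3]
opening: 0.575
grasp_force: 0.0
```

drive_tool:
  steps:
    - [50,0.78,0,0,0,0,0]
    - [50,0.78,0,0.4,0,0,0]
    - [50,0.78,0,0.4,0,0,0]
    - [50,0.78,0,0.4,0,0,0]
    - [50,0.78,0,0.4,0,0,0]
    - [50,0.78,0,0.4,0,0,0]
    - [50,0.78,0,0.4,0,0,0]

```text
time_s: 22.3
position: [0.5357, 0.3125, 0.0761]
tcp_rot: [[-0.081, 0.997, 0.002], [0.997, 0.081, 0.0], [0.0, 0.002, -1.0]]
force: [-1.4, 0.5, 0.4]
opening: 0.574
grasp_force: 0.0
```

```bash
python3 go.py|grep -e pos -e brass
```

```text
t 22.3 pos [535.7 312.5  76.1] yaw 4.64 tilt [0.0018 0.0004] open 49.9 F [-1.4  0.5  0.4] grip 0.0
brass tool shift norm [ 0.009 -0.002]
```

drive_tool:
  steps:
    - [50,0.007,0,0.3,0,0,0]
    - [50,0.007,0,0.55,0,0,0]
    - [50,0.007,0,0.595,0,0,0]
    - [50,0.007,0,0.595,0,0,0]
    - [20,0.007,0,0.595,0,0,0]
    - [20,0.007,0,0.595,0,0,0]
    - [20,0.007,0,0.595,0,0,0]
    - [20,0.007,0,0.595,0,0,0]

```text
time_s: 23.1
position: [0.5354, 0.3149, 0.0048]
tcp_rot: [[-0.083, 0.997, 0.003], [0.997, 0.083, 0.001], [0.001, 0.003, -1.0]]
force: [-0.0, -0.8, 2.8]
opening: 0.323
grasp_force: 30.0
```

drive_tool:
  steps:
    - [20,0,0,-0.3,0,0,0]
    - [20,0,0,-0.6,0,0,0]
    - [20,0,0,-1,0,0,0]
    - [20,0,0,-1,0,0,0]
    - [20,0,0,-1,0,0,0]

```text
time_s: 23.6
position: [0.535, 0.3149, 0.1251]
tcp_rot: [[-0.083, 0.997, 0.003], [0.997, 0.083, 0.001], [0.001, 0.003, -1.0]]
force: [-0.7, -0.1, -1.5]
opening: 0.321
grasp_force: 30.0
```

```bash
python3 go.py|grep -e pos -e "^99"
```

```text
t 23.6 pos [535.  314.9 125.1] yaw 4.77 tilt [0.0028 0.001 ] open 27.9 F [-0.7 -0.1 -1.5] grip 29.979214124214195
99 tool shift norm [-2.485  0.528]
```

drive_tool:
  steps:
    - [20,-0.85,0.18,0,0,0,0]
    - [20,-0.85,0.18,0,0,0,0]
    - [20,-0.85,0.18,0,0,0,0]
    - [20,-0.85,0.18,0,0,0,0]

```text
time_s: 24.0
position: [0.5635, 0.213, 0.1216]
tcp_rot: [[-0.08, 0.997, -0.004], [0.997, 0.08, -0.001], [-0.0, -0.004, -1.0]]
force: [-0.9, 1.3, -1.6]
opening: 0.324
grasp_force: 30.0
```

drive_tool:
  steps:
    - [20,-0.85,0.18,0,0,0,0]
    - [20,-0.85,0.18,0,0,0,0]
    - [20,-0.85,0.18,0,0,0,0]
    - [20,-0.85,0.18,0,0,0,0]

```text
time_s: 24.4
position: [0.5938, 0.1148, 0.1224]
tcp_rot: [[-0.081, 0.997, -0.002], [0.997, 0.081, 0.001], [0.001, -0.002, -1.0]]
force: [-0.2, 0.3, -0.5]
opening: 0.32
grasp_force: 30.0
```

drive_tool:
  steps:
    - [20,-0.785,0.165,0,0,0,0]
    - [20,-0.785,0.165,0,0,0,0]
    - [20,-0.785,0.165,0.3,0,0,0]
    - [20,-0.785,0.165,0.45,0,0,0]
    - [20,-0.785,0.165,0.45,0,0,0]
    - [20,-0.785,0.165,0.45,0,0,0]
    - [20,-0.785,0.165,0.45,0,0,0]
    - [20,-0.785,0.165,0.45,0,0,0]

```text
time_s: 25.2
position: [0.6228, 0.0235, 0.0709]
tcp_rot: [[-0.084, 0.996, 0.002], [0.996, 0.084, -0.0], [-0.0, 0.002, -1.0]]
force: [0.1, 0.2, -1.5]
opening: 0.319
grasp_force: 30.0
```

```bash
python3 go.py|grep -e pos -e "^99"
```

```text
t 25.2 pos [622.8  23.5  70.9] yaw 4.83 tilt [ 0.0024 -0.0002] open 27.8 F [ 0.1  0.2 -1.5] grip 29.979430392459108
99 tool shift norm [-0.004  0.001]
```

drive_tool:
  steps:
    - [20,-0.003,0,0.2,0,0,0]
    - [20,-0.003,0,0.29,0,0,0]
    - [20,-0.003,0,0.32,0,0,0]
    - [20,-0.003,0,0.33,0,0,0]
    - [20,-0.003,0,0.335,0,0,0]
    - [20,-0.003,0,0.335,0,0,0]
    - [20,-0.003,0,0.335,0,0,0]

```text
time_s: 25.9
position: [0.622, 0.0224, 0.0303]
tcp_rot: [[-0.083, 0.997, 0.0], [0.997, 0.083, 0.0], [0.0, 0.0, -1.0]]
force: [-2.7, 0.3, 5.0]
opening: 0.319
grasp_force: 30.0
```

```bash
python3 go.py|grep -e pos -e "^99"
```

```text
t 25.9 pos [622.   22.4  30.3] yaw 4.76 tilt [0.0003 0.0001] open 27.8 F [-2.7  0.3  5. ] grip 30.02496812408026
99 tool shift norm [0.005 0.009]
```

Contact. Release, lift and check.

drive_tool:
  steps:
    - [40,0,0,0,0,0,0]
    - [40,0,0,0,0,0,0]
    - [40,0,0,-0.1,0,0,0]
    - [40,0,0,-0.4,0,0,0]
    - [40,0,0,-0.85,0,0,0]
    - [40,0,0,-0.85,0,0,0]
    - [40,0,0,-0.85,0,0,0]

```text
time_s: 26.6
position: [0.6239, 0.022, 0.1342]
tcp_rot: [[-0.083, 0.997, 0.006], [0.997, 0.083, -0.001], [-0.001, 0.006, -1.0]]
force: [-0.3, -0.2, -0.6]
opening: 0.454
grasp_force: 0.0
```

```bash
python3 go.py|grep -e pos -e "^0"; python3 chk.py side scene wrist
python3 - <<'E'
from h import *
o=np.array([524.3,14.7]);t=np.radians(4.83);ey=np.array([np.cos(t),np.sin(t)]);ex=np.array([ey[1],-ey[0]])
for n in('side','scene'):
    d=dict(np.load(f'pics/last_{n}.npz'));P=cloud(d)*1e3
    hsv=cv2.cvtColor(d['color'],cv2.COLOR_BGR2HSV);L=np.stack([(P[...,:2]-o)@ex,(P[...,:2]-o)@ey,P[...,2]],-1)
    m=(abs(hsv[...,0].astype(int)-12)<5)&(hsv[...,1]>190)&(abs(L[...,1])<25)&(L[...,0]>40)&(L[...,0]<130)&(L[...,2]>70)
    print(n,m.sum(),np.median(L[m],0).round(1),np.percentile(L[m],[5,95],axis=0).round(1))
E
```

```text
t 26.6 pos [623.9  22.  134.2] yaw 4.75 tilt [ 0.0061 -0.0009] open 39.5 F [-0.3 -0.2 -0.6] grip 0.0
0 tool shift norm [ 0.008 -0.832]
side -99 253 centre [  -0.3 -100.7] dia 41.9 z 40.7
side -33 268 centre [  1.1 -35.4] dia 44.9 z 41.0
side 33 154 centre [-0.7 32.2] dia 33.9 z 40.8
side 99 143 centre [ 1.2 97.6] dia 33.2 z 40.9
scene -99 186 centre [   0.2 -100.4] dia 40.8 z 40.5
scene -33 183 centre [  1.7 -34.7] dia 42.4 z 40.4
scene 33 103 centre [ 0.9 30.8] dia 33.8 z 40.2
scene 99 84 centre [ 0.9 96. ] dia 30.6 z 40.5
wrist -99 1157 centre [ -2.1 -99.2] dia 39.4 z 39.3
wrist -33 1267 centre [  0.1 -33.4] dia 40.8 z 39.3
wrist 33 792 centre [-1.6 33.4] dia 32.1 z 39.4
wrist 99 687 centre [-0.8 98.5] dia 29.6 z 39.3
side 28 [ 97.2  -1.3 113.5] [[ 74.6 -11.1  90.5]
 [100.3   6.7 116.4]]
scene 100 [ 87.1  -2.6 101.5] [[ 79.2 -11.4  90.9]
 [ 95.8   6.9 112.1]]
```

View pics/last_side.png

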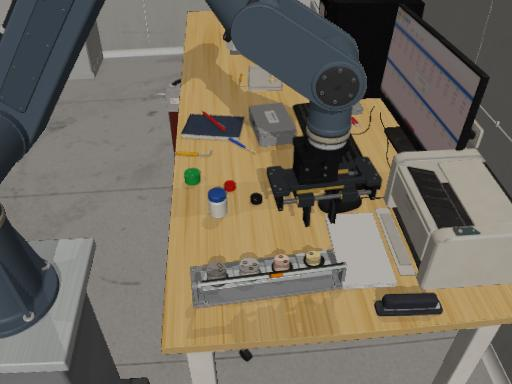

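All four pieces are seated and level: in the side view they sit at (217,268), (249,265), (281,262) and (313,259). The tab centre is at rack x≈88, z≈103, so bar angle ≈2.2. I'll sweep the bar over with shut fingers from behind the tab, then press it down.

drive_tool:
  steps:
    - [0,0,0,-0.3,0,0,0]
    - [0,0,-0.3,-0.3,0,0,0]
    - [0,-0.3,-0.83,-0.3,0,0,0]
    - [0,-0.97,-0.83,-0.3,0,0,0]
    - [0,-0.97,-0.83,-0.3,0,0,0]
    - [0,-0.97,-0.83,-0.3,0,0,0]
    - [0,-0.97,-0.83,-0.3,0,0,0]
    - [0,-0.97,-0.83,-0.3,0,0,0]

```text
time_s: 27.55
position: [0.5317, -0.101, 0.1663]
tcp_rot: [[-0.083, 0.997, -0.002], [0.997, 0.083, 0.001], [0.002, -0.002, -1.0]]
force: [-0.4, -0.9, -1.0]
opening: 0.003
grasp_force: 0.0
```

```bash
cat > rk.py <<'E'
from h import *
from rig import read_state
s=read_state();p=np.array(s['position'])*1e3
o=np.array([524.3,14.7]);t=np.radians(4.83);ey=np.array([np.cos(t),np.sin(t)]);ex=np.array([ey[1],-ey[0]])
print(s['time_s'],'rack x,y,z',((p[:2]-o)@ex).round(1),((p[:2]-o)@ey).round(1),p[2].round(1),'F',np.round(s['force'],1),'open',s['opening'])
E
python3 rk.py
```

```text
27.55 rack x,y,z 115.9 -2.3 166.3 F [-0.4 -0.9 -1. ] open 0.0031644897469686093
```

drive_tool:
  steps:
    - [0,0,0.02,0.3,0,0,0]
    - [0,0,0.02,0.52,0,0,0]
    - [0,0,0.02,0.52,0,0,0]
    - [0,0.1,0.02,0.52,0,0,0]
    - [0,0.2,0.02,0.52,0,0,0]
    - [0,0.3,0.02,0.52,0,0,0]
    - [0,0.3,0.02,0.52,0,0,0]

```text
time_s: 28.25
position: [0.5318, -0.0634, 0.1061]
tcp_rot: [[-0.085, 0.996, 0.001], [0.996, 0.085, 0.001], [0.001, 0.001, -1.0]]
force: [-0.4, 0.2, -0.3]
opening: 0.003
grasp_force: 0.0
```

```bash
python3 rk.py
```

```text
28.25 rack x,y,z 78.5 0.9 106.1 F [-0.4  0.2 -0.3] open 0.0033838455790594292
```

```bash
cat > tab.py <<'E'
from h import *
from rig import optics
import sys
o=np.array([524.3,14.7]);t=np.radians(4.83);ey=np.array([np.cos(t),np.sin(t)]);ex=np.array([ey[1],-ey[0]])
for n in('side','scene'):
    d=optics.capture(n);cv2.imwrite(f'pics/tab_{n}_{sys.argv[1]}.png',cv2.resize(d['color'][100:330,160:400],None,fx=2,fy=2));P=cloud(d)*1e3
    hsv=cv2.cvtColor(d['color'],cv2.COLOR_BGR2HSV);L=np.stack([(P[...,:2]-o)@ex,(P[...,:2]-o)@ey,P[...,2]],-1)
    m=(abs(hsv[...,0].astype(int)-12)<5)&(hsv[...,1]>190)&(abs(L[...,1])<25)&(abs(L[...,0])<130)&(L[...,2]>45)
    print(n,m.sum(), *( [np.median(L[m],0).round(1),np.percentile(L[m],[5,95],axis=0).round(1)] if m.any() else []))
E
python3 tab.py a
```

```text
side 19 [ 62.5  -9.3 113.4] [[ 59.8 -10.9 103.5]
 [ 67.7  -8.4 123.5]]
scene 105 [ 59.5  -3.1 116.3] [[ 55.6 -10.6 103. ]
 [ 64.    7.4 130.5]]
```

View pics/tab_side_a.png

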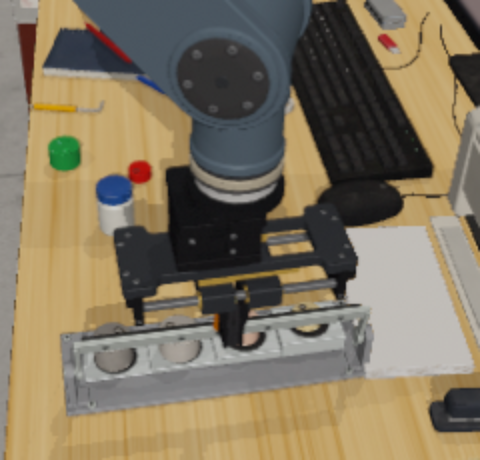

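The bar follows: tab (215,322) in the crop, a≈1.8, fingers behind it at (235,325). Continue along the arc.

drive_tool:
  steps:
    - [0,0.17,0,-0.02,0,0,0]
    - [0,0.32,0,-0.05,0,0,0]
    - [0,0.42,0,-0.04,0,0,0]
    - [0,0.5,0,-0.01,0,0,0]
    - [0,0.57,0,0.04,0,0,0]
    - [0,0.64,0,0.1,0,0,0]
    - [0,0.64,0,0.1,0,0,0]

```text
time_s: 29.05
position: [0.5243, 0.0118, 0.0916]
tcp_rot: [[-0.084, 0.996, -0.003], [0.996, 0.084, 0.001], [0.001, -0.003, -1.0]]
force: [-0.3, -0.0, 0.4]
opening: 0.006
grasp_force: 0.0
```

```bash
python3 rk.py; python3 tab.py b
```

```text
29.05 rack x,y,z 2.9 -0.3 91.6 F [-0.3 -0.   0.4] open 0.00619807902527308
side 23 [-1.2 -9.5 88.5] [[-17.2 -10.3  81.8]
 [  6.2   2.2  99.9]]
scene 33 [-18.   -9.1  97.7] [[-22.7 -11.9  84.3]
 [ -1.    3.5 102.1]]
```

drive_tool:
  steps:
    - [0,0.06,0,0.06,0,0,0]
    - [0,0.11,0,0.12,0,0,0]
    - [0,0.19,0,0.23,0,0,0]
    - [0,0.24,0,0.29,0,0,0]
    - [0,0.26,0,0.33,0,0,0]
    - [0,0.26,0,0.35,0,0,0]
    - [0,0.26,0,0.35,0,0,0]

```text
time_s: 29.85
position: [0.5224, 0.0422, 0.0512]
tcp_rot: [[-0.083, 0.997, -0.001], [0.997, 0.083, 0.001], [0.001, -0.001, -1.0]]
force: [0.1, 1.5, 2.3]
opening: 0.009
grasp_force: 1.2
```

```bash
python3 rk.py
```

```text
29.85 rack x,y,z -27.6 0.5 51.2 F [0.1 1.5 2.3] open 0.008514225905405166
```

Near the stop; press a few mm further to bottom out.

drive_tool:
  steps:
    - [0,0,0,0.015,0,0,0]
    - [0,0,0,0.03,0,0,0]
    - [0,0,0,0.03,0,0,0]
    - [0,0,0,0.03,0,0,0]

```text
time_s: 30.25
position: [0.5225, 0.0422, 0.0509]
tcp_rot: [[-0.083, 0.997, 0.001], [0.997, 0.083, 0.001], [0.0, 0.001, -1.0]]
force: [-6.5, 2.8, 28.9]
opening: 0.007
grasp_force: 14.3
```

```bash
python3 rk.py
```

```text
30.25 rack x,y,z -27.6 0.5 50.9 F [-6.5  2.8 28.9] open 0.007322938888479535
```

Hard stop at 50.9 mm with 29 N: bar fully down. Lift straight off and clear away.

drive_tool:
  steps:
    - [0,0,0,-0.1,0,0,0]
    - [0,0,0,-0.4,0,0,0]
    - [0,0,0,-0.9,0,0,0]
    - [0,0.4,0,-1,0,0,0]
    - [0,0.8,0,-1,0,0,0]
    - [0,0.8,0,-1,0,0,0]
    - [0,0.8,0,-1,0,0,0]
    - [0,0.8,0,-1,0,0,0]

```text
time_s: 31.05
position: [0.5148, 0.1366, 0.1669]
tcp_rot: [[-0.083, 0.997, -0.001], [0.997, 0.083, -0.001], [-0.0, -0.001, -1.0]]
force: [0.3, 0.1, -0.4]
opening: 0.006
grasp_force: 0.0
```

```bash
python3 rk.py; python3 tab.py c; python3 chk.py scene side
python3 - <<'E'
from h import *
d=dict(np.load('pics/last_scene.npz'));P=cloud(d).reshape(-1,3)*1e3
for n,c,h in(('loupe',(609,298),34),('jar',(431,215),61)):
    m=(np.hypot(P[:,0]-c[0],P[:,1]-c[1])<32)&(abs(P[:,2]-h)<5);print(n,m.sum(),P[m].mean(0) if m.any() else None)
E
```

```text
31.05 rack x,y,z -122.3 0.8 166.9 F [ 0.3  0.1 -0.4] open 0.006162067467635255
side 119 [-23.3  -0.7  52.4] [[-37.3  -9.6  50.1]
 [ -9.1   8.7  54.4]]
scene 85 [-25.   -3.6  51.6] [[-38.  -10.3  47.9]
 [-10.    6.   53.3]]
scene -99 88 centre [ -5.3 -98.6] dia 53.5 z 40.4
scene -33 82 centre [  0.3 -32.4] dia 45.7 z 40.2
scene 33 40 centre [-5.1 40.1] dia 36.4 z 40.5
scene 99 39 centre [-3.9 99.1] dia 58.7 z 40.0
side -99 133 centre [  3.5 -99.5] dia 57.2 z 40.7
side -33 146 centre [  6.2 -33.4] dia 40.5 z 40.8
side 33 81 centre [ 4.6 35.5] dia 53.1 z 40.8
side 99 72 centre [ 4.1 98.6] dia 52.1 z 40.4
loupe 159 [608.50413433 298.01851683  32.59022559]
jar 275 [429.05832783 215.9471924   61.38122131]
```

View pics/tab_side_c.png

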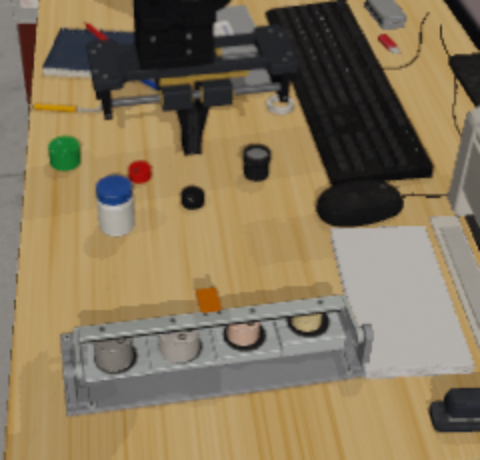

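The bar is flat with the tab at (208,300) in the crop (top ≈51–52 mm). The pieces are level beneath it, and the loupe and jar haven't moved. Handing in.

```bash
python3 -c "
from rig import order;print(order.hand_in())"
```

```text
the job is handed in; nothing more can be done
None
```

I handed the job in at about 31 s of the 128 s allowed: all four pieces are on their steps within about 3 mm of centre with tops level, the bar is pressed to its stop, and the loupe and jar have not moved; `hand_in()` returned no verdict.

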